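# Thread the fixator rod through both bone-pin clamps and hold it for tightening

## Task

Set up the external-fixator practice frame: first pick the small carton out of the way of the clamps and stand it upright on the table, well off to the side of the line through the two clamp eyes. Then take the longer of the two black rods out of the tray, leaving the shorter one in its rest, and pass it through the near clamp eye and on through the far one, until it sticks out clearly past both clamps. Finish still gripping the rod there, steady and without forcing it against the clamps, so that a colleague can tighten them: do not let go.

Things in the scene. Friction and masses are not known exactly. Their poses are not given: they have to be found in the camera images.
- rig: Fixed practice frame: aluminium base (its top 10 mm high), ivory model forearm bone lying level along the frame's y axis, two upright 5 mm steel pins in it, a steel clamp with a round through-eye on each. Origin: on the table under the bone. Bone: 22 mm thick, free end at y -80 mm, top 47 mm high. Base: x +-50 mm, from y -85 to +130 mm. Rods go in along +y (roughly world +y).
- near_bore (a point): Centre of the near clamp's eye, at x -22, y -55, z 80 mm of the frame; same axes as the frame: the eye's level axis is y, z is up. Bore 13 mm, 16 mm long (8 mm either side of this point), mouth flared to 17 mm, eye 28 mm across outside. The pins, 22 mm to the +x side of the eye axis, and the clamp bolts stand up to 24 mm above that axis.
- far_bore (a point): Centre of the far clamp's eye: alike, 90 mm farther along +y on the same axis, same axes. An upright end plate, 118 mm high, closes the frame 73 mm beyond this point, so a rod can only come in from the near clamp's side and cannot stick out farther than the plate.
- rod_long_centre (a point): Centre of the longer black rod: 240 mm long, 10 mm thick, round ends, both alike, 45 g; its length is its own y axis. Starts level, 38 mm above the table, in one of the tray's two rests (either one). To span both clamps with room for the fingers, grip it about 40 mm from its rear end (80 mm from here): nothing is beside it there, and under it only the tray floor, 2.5 mm high.
- rod_end_a (a point): Tip of the long rod at the -y end of its own axis, 120 mm from its centre.
- rod_end_b (a point): Tip of the long rod at the +y end of its own axis, 120 mm from its centre.
- rod_short_centre (a point): Centre of the shorter black rod, 140 mm long, 10 mm thick, level, 38 mm above the table in the tray's other rest; its length is its own y axis. It stays there.
- tray: Low steel tray, 140 x 265 mm, fixed; origin at the centre of its underside, y along the rods, z up; rim 12 mm high. Two grey bars, 12 mm wide, 42 mm high, cross it at y +45 and -45 mm; each has a 12 mm notch at x +24 and x -24 mm for the rods. Two spare pins on its floor are fixed and 7.5 mm high.
- carton_centre (a point): Centre of the small red and cream carton (45 g) standing on its end in line with the eyes, before the near clamp; 45 mm above the table. Own axes: x, level, 36 mm (grasp across this); z, level, 52 mm; y, vertical, 91 mm. The table is bare within 60 mm of the point 115 mm to the frame's +x side of the eye axis and 110 mm before (-y) the near eye.
Not all that is in view belongs to the job. Leave any pink look-alike of the part that bears rod_short_centre alone.

How it is judged:
By the outcome, as a careful person would: the job done as asked, in the order asked, and still so for the second after the job is handed in, while the arm keeps its last pose, push and grip.
It also fails if it takes over 64 s, if anything falls off the work surface, if the arm or the gripper's body presses on something with over 40 N, if the wrist force passes 120 N, or if a joint passes its speed limit or range.

## Robot

A 6-joint arm with a two-finger parallel gripper is mounted at the origin on the work surface; the furniture and walls round the work are solid. World frame = base frame: x ahead of the robot, y to its left, z up, the work surface at z = 0. Lengths are in m, angles in rad, forces in N, time in s.
With the tool pointing down it reaches from about 0.375 to 0.925 m from the base axis. Payload 5.7 kg.
Tool frame: the origin (TCP) lies at the very end of the fingers, on their centre line; the grasp point (between the pads) lies 19 mm behind it (env.tcp_to_grasp is the distance from the TCP to the grasp point, in m); z points along the fingers, y is the line along which they close (so a half turn about z gives the same grasp; the last joint's range is limited). The gripper opens to 85 mm and grips with 20 to 120 N. Pads are 22 mm wide; open, the fingers measure 114 mm over their backs; the gripper's body (76 mm by 85 mm) begins 54 mm behind the grasp point. The pads swing forward as they close: fully open they stand 13 mm farther back than shut.
Start: joints at [-1.219, 0.359, 1.51, -0, 1.272, -0.115], TCP at [0.27, -0.536, 0.231] pointing down, gripper open.
Joint ranges: [-2.97, 2.97], [-1.01, 2.36], [0.21, 2.38], [-0.96, 4.11], [0.2, 2.71], [-2.98, 2.98]. Speed limits (rad/s): [2.39, 2.39, 3.14, 3.14, 3.14, 3.14].

## Interface

Orientations are given as a unit quaternion [w, x, y, z].
In Python, from cell import env, capture, calibration, nets gives the robot as it stands.
- The arm moves only by the shell command python3 -m handwheel 'ROWS'. ROWS is JSON, a list of rows, each an object of numbers: "tx", "ty", "tz": the shift along the tool's x, y, z in units of 0.3 m (1.0 is 0.3 m); "ax", "ay", "az": the turn, a rotation vector about the tool's x, y, z in units of pi/2 rad (1.0 is pi/2 rad); "fingers": the gripper command: -1 is fully open, 1 is shut, values between are in proportion. In form: [{"tx": .., "ty": .., "tz": .., "ax": .., "ay": .., "az": .., "fingers": ..}, ...]. A call has 1 to 5 rows; each row is the pose to reach, as a shift and turn from the pose commanded when the call began, along the tool's axes at that moment; what a row does not reach only later rows make up. A row lasts 1/10 s, in which the tool goes at most 50 mm and 8.59 degrees, less where a joint would pass 70% of its speed; a pose out of reach is approached as far as the arm can. A call with a number of a shift or a turn outside -1 to 1 is refused whole. A call with a gripper value outside its range is refused whole. The fingers move at their own pace and stop on an object; the grip force is fixed at half the most. Time passes only in rows, so rows that repeat a pose let the fingers close. It gives the time, the measured TCP pose, the force, the opening and the grip force at its end, in the units of the state.
- env.get_obs(): the state, without advancing time (a new reading comes with each control period).
- capture(name): name is "scene" or "top" or "wrist"; returns the picture (400x640x3 uint8, blue, green, red); there is no depth.
- calibration(name): a dict with "camera_matrix" (3x3 intrinsics, pixels), "world_to_cam" (4x4, takes a point from world to camera coordinates). Camera axes: x right, y up, looking along -z (the intrinsics and any distortion apply to the point x, -y, -z); pixel columns grow to the right and rows downward; lengths in m; the calibration is good to about 2 mm. The wrist camera is an equidistant fisheye: a pixel r from the principal point sees the ray r / f radians off the axis. A picture is of the moment at which its call begins: read the wrist's pose just before it. calibration takes no time and is no camera call; for the wrist camera it gives the pose at the moment of the call.
- env.sign_off(): hands the job in; it is judged then, once.
Trained networks look in the newest picture that a camera, given by its name, has taken for a name from the list of things; names that differ only in an ending like _2 or _b are one class to them, and where a whole thing is asked for, a point or a joint stands for the part that bears it (a point fixed in the world has none). Each returns a list of dicts, best first, with "conf" (0 to 1); they miss things now and then, are a little off and sometimes report something else, mostly with a low value. They report only what shows in the picture. A call takes as long as a camera call. They do not tell look-alikes from the thing itself.
- nets.silhouettes(camera, thing): "region" (400x640 bool, what is visible of it) and "xy" ([column, row] in pixels, amid what is visible of it).
The state is a dict: "t": time; "qpos": joint angles; "qd": joint speeds; "effort": joint torques, N m; "ee_pos": TCP position; "eef_rot": TCP orientation; "wrist_force": force on the tool from outside, world axes, zero at the start; "ft_torque": the same for the moment, N m; "grip_width": finger opening in m; "grasp_force": force on a finger pad.
Only numpy, scipy, OpenCV 4.12 (cv2) and the standard library are available. Lean on these libraries where they do the work, as an engineer would, in place of code of your own. Each camera call takes 0.05 s, during which the arm holds its last target. There are 200 camera calls.

## Working session

There is one attempt and no reset: what is moved stays moved. The work goes in short steps, Python scripts to look and compute and a shell command to move; the robot and the scene stay as the last step left them, time stands still between calls to the robot, and variables do not carry over. Pictures are saved under pics/ and viewed, at most 10 in all, crops included, and the job is handed in when it is done.

```bash
ls; mkdir -p pics; python3 - <<'E'
from cell import env,capture,calibration,nets
import cv2,numpy as np
np.set_printoptions(precision=4,suppress=True)
o=env.get_obs();print(o['t'],o['ee_pos'],o['eef_rot'],o['grip_width'])
a=capture("scene");b=capture("top")
cv2.imwrite("pics/scene.png",a);cv2.imwrite("pics/top.png",b)
for c in("scene","top"):
    k=calibration(c);print(c,k)
    for n in("rig","rod_long_centre","rod_short_centre","tray","carton_centre"):
        for d in nets.silhouettes(c,n): print(n,round(d["conf"],2),d["xy"],d["region"].sum())
E
```

```text
pics
0.0 [ 0.2697 -0.5352  0.2304] [-0.0009  0.9729  0.2313 -0.0001] 0.08539476765228061
scene {'camera_matrix': array([[390.9629,   0.    , 315.9912],
       [  0.    , 390.9629, 202.1917],
       [  0.    ,   0.    ,   1.    ]]), 'world_to_cam': array([[ 0.8098, -0.5867, -0.0073, -0.3707],
       [ 0.3517,  0.4754,  0.8065, -0.1575],
       [-0.4697, -0.6556,  0.5912, -0.8715],
       [ 0.    ,  0.    ,  0.    ,  1.    ]])}
rig 0.63 [305.8, 160.4] 1991
rod_long_centre 0.56 [373.2, 241.1] 276
rod_short_centre 0.85 [303.9, 327.1] 314
tray 0.97 [388.0, 263.2] 3985
tray 0.18 [383.4, 231.9] 132
carton_centre 0.9 [352.6, 180.7] 773
top {'camera_matrix': array([[485.8222,   0.    , 316.9891],
       [  0.    , 485.8222, 199.2444],
       [  0.    ,   0.    ,   1.    ]]), 'world_to_cam': array([[ 0.0277, -0.9994,  0.02  , -0.1382],
       [ 0.9973,  0.029 ,  0.0676, -0.3996],
       [-0.0682,  0.018 ,  0.9975, -1.457 ],
       [ 0.    ,  0.    ,  0.    ,  1.    ]])}
rig 0.67 [225.3, 146.7] 2452
rod_long_centre 0.8 [352.1, 189.3] 130
rod_short_centre 0.53 [390.6, 274.4] 59
tray 0.66 [372.9, 184.1] 3648
carton_centre 0.79 [283.9, 142.0] 296
```

```bash
python3 - <<'E'
import cv2,numpy as np
a=cv2.imread("pics/scene.png");b=cv2.imread("pics/top.png")
a=cv2.resize(a[110:360,210:500],(696,600),interpolation=3)
b=cv2.resize(b[70:300,160:460],(783,600),interpolation=3)
cv2.imwrite("pics/s2.png",a);cv2.imwrite("pics/t2.png",b)
E
```

```text
(no output)
```

View pics/s2.png

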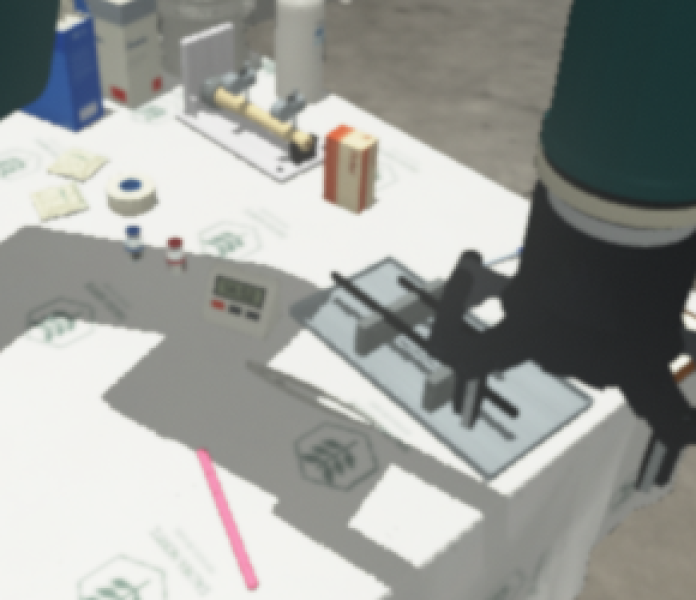

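View pics/t2.png

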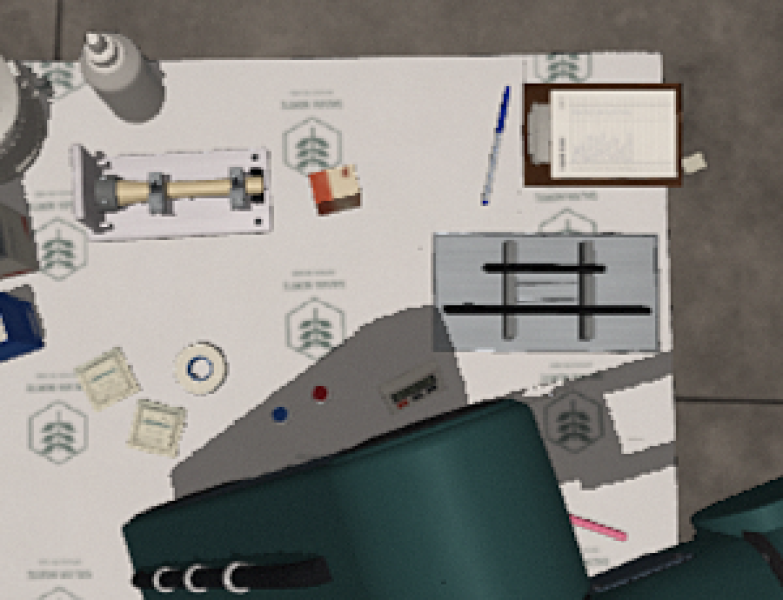

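The pictures show three candidates for the rods:
- Top crop (445–650, 310): a black rod across the whole tray, which is the long one at about 240 mm, on the robot's side.
- Top crop (483–605, 268): the short black rod, in the tray's other rest.
- Top crop (600, 528): the pink look-alike, to be left alone.

The carton is at top crop (335, 190) and the clamp eyes are near (240, 185) and (157, 190).

```bash
cat > h.py <<'E'
from cell import env,capture,calibration,nets
import cv2,numpy as np
from scipy.spatial.transform import Rotation as R
np.set_printoptions(precision=4,suppress=True)
def ray(cal,uv,fish=False):
    K=cal["camera_matrix"];T=cal["world_to_cam"]
    x=(uv[0]-K[0,2])/K[0,0];y=(uv[1]-K[1,2])/K[1,1]
    if fish:
        r=np.hypot(x,y);s=np.sin(r)/max(r,1e-9);d=np.array([x*s,-y*s,-np.cos(r)])
    else: d=np.array([x,-y,-1.])
    return -T[:3,:3].T@T[:3,3],T[:3,:3].T@d
def at_z(cal,uv,z,fish=False):
    c,d=ray(cal,uv,fish);return c+d*(z-c[2])/d[2]
def proj(cal,p,fish=False):
    K=cal["camera_matrix"];T=cal["world_to_cam"];q=T[:3,:3]@np.asarray(p)+T[:3,3];x,y,z=q[0],-q[1],-q[2]
    if fish:
        rr=np.hypot(x,y);th=np.arctan2(rr,z);s=th/max(rr,1e-12);x,y=x*s,y*s
    else: x,y=x/z,y/z
    return np.array([K[0,0]*x+K[0,2],K[1,1]*y+K[1,2]])
def rot(o=None):
    o=o or env.get_obs();q=o['eef_rot'];return R.from_quat([q[1],q[2],q[3],q[0]])
def go(pos,Rt):
    "shift and turn units to reach a TCP pose from the measured one"
    o=env.get_obs();r=rot(o)
    print("shift",r.inv().apply(np.array(pos)-o['ee_pos'])/0.3,"turn",(r.inv()*Rt).as_rotvec()/(np.pi/2))
def down(yaw): # tool down; yaw = world angle of the tool's x axis
    return R.from_euler('z',yaw)*R.from_euler('x',np.pi)
E
python3 - <<'E'
from h import *
t=calibration("top")
P=lambda u,v,z:at_z(t,(160+u/2.61,70+v/2.609),z)
for n,a in dict(tray1=(433,235,.0),tray2=(658,233,0),tray3=(658,352,0),tray4=(433,350,0),longL=(445,310,.038),longR=(650,310,.038),shL=(483,268,.038),shR=(605,268,.038),carton=(335,182,.091),base1=(272,230,.01),base2=(268,148,.01),bone=(264,185,.047),eyeN=(238,205,.08),eyeF=(155,208,.08),pinN=(238,170,.1),pinF=(155,175,.1)).items(): print(n,P(*a))
o=env.get_obs();print(rot(o).as_matrix());c=calibration("wrist");print(c, -c["world_to_cam"][:3,:3].T@c["world_to_cam"][:3,3])
E
```

```text
tray1 [ 0.526  -0.1511  0.    ]
tray2 [ 0.5366 -0.4175  0.    ]
tray3 [ 0.3954 -0.4195  0.    ]
tray4 [ 0.3901 -0.1547  0.    ]
longL [ 0.4342 -0.1659  0.038 ]
longR [ 0.4411 -0.4014  0.038 ]
shL [ 0.4839 -0.2083  0.038 ]
shR [ 0.4881 -0.3487  0.038 ]
carton [ 0.5682 -0.0378  0.091 ]
base1 [0.5246 0.0376 0.01  ]
base2 [0.6215 0.0456 0.01  ]
bone [0.5706 0.045  0.047 ]
eyeN [0.541  0.0698 0.08  ]
eyeF [0.5347 0.1617 0.08  ]
pinN [0.5765 0.0688 0.1   ]
pinF [0.568  0.1595 0.1   ]
[[ 0.893   0.45   -0.0001]
 [ 0.45   -0.893   0.0001]
 [-0.     -0.0001 -1.    ]]
{'camera_matrix': array([[309.7069,   0.    , 318.9088],
       [  0.    , 309.7069, 198.8808],
       [  0.    ,   0.    ,   1.    ]]), 'world_to_cam': array([[ 0.4513, -0.8923, -0.0001, -0.5996],
       [ 0.8439,  0.4269, -0.3251,  0.0435],
       [ 0.2901,  0.1466,  0.9457, -0.381 ],
       [ 0.    ,  0.    ,  0.    ,  1.    ]])} [ 0.3444 -0.4978  0.3744]
```

```bash
python3 - <<'E'
from h import *
go((.42,-.29,.23),down(np.deg2rad(60)))
E
```

```text
shift [ 0.8153 -0.5066  0.0043] turn [-0.0001 -0.     -0.3695]
```

```bash
python3 -m handwheel '[{"tx":0.82,"ty":-0.5,"az":-0.37},{"tx":0.82,"ty":-0.5,"az":-0.37},{"tx":0.82,"ty":-0.5,"az":-0.37},{"tx":0.82,"ty":-0.5,"az":-0.37},{"tx":0.82,"ty":-0.5,"az":-0.37}]'
python3 - <<'E'
from h import *
go((.565,-.06,.22),down(np.deg2rad(90)))
E
```

```text
shift [ 1.5919 -0.9738  0.0376] turn [-0.0001 -0.     -0.7028]$[0]: bad value
```

```bash
python3 -m handwheel '[{"tx":0.82,"ty":-0.5,"tz":0,"ax":0,"ay":0,"az":-0.37,"fingers":-1},{"tx":0.82,"ty":-0.5,"tz":0,"ax":0,"ay":0,"az":-0.37,"fingers":-1},{"tx":0.82,"ty":-0.5,"tz":0,"ax":0,"ay":0,"az":-0.37,"fingers":-1},{"tx":0.82,"ty":-0.5,"tz":0,"ax":0,"ay":0,"az":-0.37,"fingers":-1},{"tx":0.82,"ty":-0.5,"tz":0,"ax":0,"ay":0,"az":-0.37,"fingers":-1}]'
python3 - <<'E'
from h import *
go((.565,-.06,.22),down(np.deg2rad(90)))
E
```

```text
t: 1.1
ee_pos: [0.4028, -0.3219, 0.2315]
eef_rot: [0.0, 0.865, 0.502, 0.0]
wrist_force: [1.2, -0.7, -0.4]
grip_width: 0.0854
grasp_force: 0.0
shift [1.0262 0.0358 0.0384] turn [ 0.0004  0.0001 -0.3308]
```

```bash
python3 -m handwheel '[{"tx":1,"ty":0.03,"tz":0.04,"ax":0,"ay":0,"az":-0.33,"fingers":-1},{"tx":1,"ty":0.03,"tz":0.04,"ax":0,"ay":0,"az":-0.33,"fingers":-1},{"tx":1,"ty":0.03,"tz":0.04,"ax":0,"ay":0,"az":-0.33,"fingers":-1},{"tx":1,"ty":0.03,"tz":0.04,"ax":0,"ay":0,"az":-0.33,"fingers":-1},{"tx":1,"ty":0.03,"tz":0.04,"ax":0,"ay":0,"az":-0.33,"fingers":-1}]'
python3 -m handwheel '[{"tx":0.2,"ty":0,"tz":0,"ax":0,"ay":0,"az":0,"fingers":-1},{"tx":0.2,"ty":0,"tz":0,"ax":0,"ay":0,"az":0,"fingers":-1},{"tx":0.2,"ty":0,"tz":0,"ax":0,"ay":0,"az":0,"fingers":-1}]'
python3 - <<'E'
from h import *
cv2.imwrite("pics/w1.png",capture("wrist"))
c=calibration("wrist");print(env.get_obs()["ee_pos"])
for n in ("carton_centre","rig"):
    for d in nets.silhouettes("wrist",n):
        m=d["region"].astype(np.uint8);print(n,d["conf"],d["xy"],m.sum(),cv2.boundingRect(m))
E
```

```text
t: 1.6
ee_pos: [0.5342, -0.109, 0.2216]
eef_rot: [0.0, 0.708, 0.706, 0.0]
wrist_force: [0.8, -1.1, 0.3]
grip_width: 0.0854
grasp_force: 0.0
t: 1.9
ee_pos: [0.5332, -0.0492, 0.2213]
eef_rot: [-0.0, 0.707, 0.707, -0.0]
wrist_force: [0.5, -0.4, -0.6]
grip_width: 0.0855
grasp_force: 0.0
[ 0.5334 -0.0507  0.2214]
carton_centre 0.68 [354.8, 168.3] 2440 (329, 133, 51, 71)
rig 0.8 [351.6, 45.0] 7903 (303, 0, 94, 93)
```

View pics/w1.png

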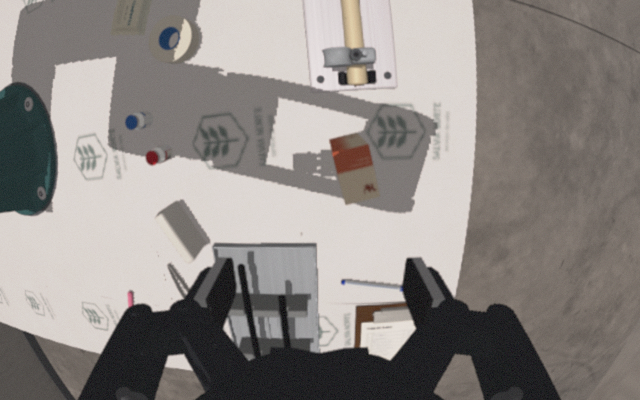

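```bash
python3 - <<'E'
from h import *
im=cv2.imread("pics/w1.png")
cv2.imwrite("pics/w1c.png",np.hstack([cv2.resize(im[125:215,315:395],(533,600),interpolation=2)]))
E
```

```text
(no output)
```

View pics/w1c.png

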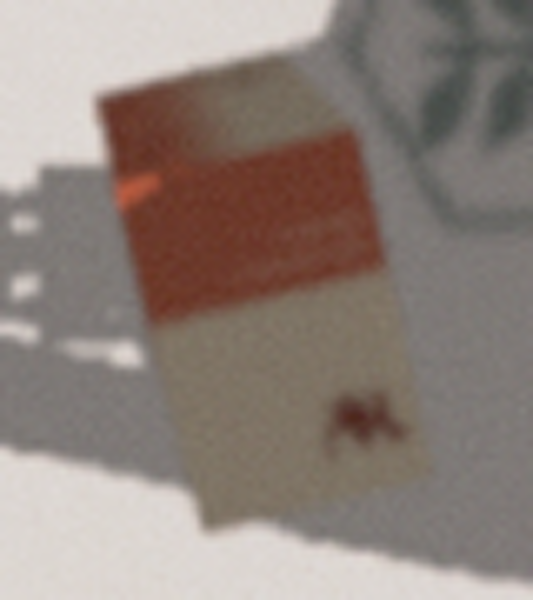

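The top face has crop corners (117,178), (355,130), (432,472) and (207,530). The red end points to +y, and the box is yawed by some degrees.

```bash
python3 - <<'E'
from h import *
c=calibration("wrist")
P=np.array([at_z(c,(315+u/6.667,125+v/6.667),.091,True) for u,v in((117,178),(355,130),(432,472),(207,530))])
print(P,P.mean(0)); e=lambda a,b:P[b]-P[a]
for a,b in((0,1),(3,2),(3,0),(2,1)): d=e(a,b);print(np.linalg.norm(d),np.degrees(np.arctan2(d[1],d[0])))
# table dots for the rig base corner
for d in nets.silhouettes("wrist","rig"): pass
for n,u,v,z in(("holeL",320,78,.01),("holeR",391,76,.01),("boneEndC",356,82,.047),("cornL",312,90,.01),("cornR",396,88,.01),("pin",357,55,.104)): print(n,at_z(c,(u,v),z,True))
go((P[:,0].mean(),P[:,1].mean(),.1),down(np.deg2rad(100)))
E
```

```text
[[ 0.5456 -0.0177  0.091 ]
 [ 0.5776 -0.0108  0.091 ]
 [ 0.5906 -0.0594  0.091 ]
 [ 0.5588 -0.0679  0.091 ]] [ 0.5681 -0.039   0.091 ]
0.032776404192842314 11.994235818698773
0.03299660211645851 15.026464144264049
0.051981083526453 104.69256864732291
0.05024641904589522 104.98446125764505
holeL [0.5348 0.0528 0.01  ]
holeR [0.6156 0.0573 0.01  ]
boneEndC [0.5709 0.0469 0.047 ]
cornL [0.5258 0.0391 0.01  ]
cornR [0.6217 0.0436 0.01  ]
pin [0.565  0.0672 0.104 ]
shift [0.0459 0.115  0.4049] turn [ 0.0002  0.0004 -0.115 ]
```

```bash
python3 -m handwheel '[{"tx":0.04,"ty":0.117,"tz":0,"ax":0,"ay":0,"az":-0.16,"fingers":-1},{"tx":0.04,"ty":0.117,"tz":0.1,"ax":0,"ay":0,"az":-0.16,"fingers":-1},{"tx":0.04,"ty":0.117,"tz":0.25,"ax":0,"ay":0,"az":-0.16,"fingers":-1},{"tx":0.04,"ty":0.117,"tz":0.4,"ax":0,"ay":0,"az":-0.16,"fingers":-1},{"tx":0.04,"ty":0.117,"tz":0.5,"ax":0,"ay":0,"az":-0.16,"fingers":-1}]'
python3 -m handwheel '[{"tx":0,"ty":0,"tz":0.09,"ax":0,"ay":0,"az":0,"fingers":-1},{"tx":0,"ty":0,"tz":0.09,"ax":0,"ay":0,"az":0,"fingers":-1}]'
```

```text
t: 2.6
ee_pos: [0.5672, -0.0407, 0.0687]
eef_rot: [-0.001, 0.616, 0.788, -0.001]
wrist_force: [0.6, 1.5, 0.3]
grip_width: 0.0852
grasp_force: 0.0
t: 2.8
ee_pos: [0.5656, -0.0402, 0.041]
eef_rot: [-0.003, 0.616, 0.788, -0.002]
wrist_force: [-1.0, 0.7, -0.1]
grip_width: 0.0855
grasp_force: 0.0
```

```bash
for i in 1 2; do python3 -m handwheel '[{"tx":0,"ty":0,"tz":0,"ax":0,"ay":0,"az":0,"fingers":1},{"tx":0,"ty":0,"tz":0,"ax":0,"ay":0,"az":0,"fingers":1},{"tx":0,"ty":0,"tz":0,"ax":0,"ay":0,"az":0,"fingers":1},{"tx":0,"ty":0,"tz":0,"ax":0,"ay":0,"az":0,"fingers":1},{"tx":0,"ty":0,"tz":0,"ax":0,"ay":0,"az":0,"fingers":1}]'; done
```

```text
t: 3.3
ee_pos: [0.5698, -0.0395, 0.0459]
eef_rot: [0.001, 0.615, 0.789, 0.001]
wrist_force: [-1.0, -2.0, 6.3]
grip_width: 0.0349
grasp_force: 63.7
t: 3.8
ee_pos: [0.5698, -0.0395, 0.0459]
eef_rot: [0.001, 0.615, 0.789, 0.001]
wrist_force: [-0.3, -1.9, 7.3]
grip_width: 0.0348
grasp_force: 63.7
```

```bash
python3 -m handwheel '[{"tx":0,"ty":0,"tz":-0.07,"ax":0,"ay":0,"az":0,"fingers":1},{"tx":0,"ty":0,"tz":-0.14,"ax":0,"ay":0,"az":0,"fingers":1},{"tx":-0.03,"ty":0.1,"tz":-0.14,"ax":0,"ay":0,"az":0,"fingers":1},{"tx":-0.05,"ty":0.2,"tz":-0.14,"ax":0,"ay":0,"az":0,"fingers":1},{"tx":-0.06,"ty":0.28,"tz":-0.14,"ax":0,"ay":0,"az":0,"fingers":1}]'
python3 -m handwheel '[{"tx":0,"ty":0.05,"tz":0,"ax":0,"ay":0,"az":0,"fingers":1},{"tx":0,"ty":0.05,"tz":0.04,"ax":0,"ay":0,"az":0,"fingers":1},{"tx":0,"ty":0.05,"tz":0.08,"ax":0,"ay":0,"az":0,"fingers":1},{"tx":0,"ty":0.05,"tz":0.12,"ax":0,"ay":0,"az":0,"fingers":1},{"tx":0,"ty":0.05,"tz":0.12,"ax":0,"ay":0,"az":0,"fingers":1}]'
python3 -m handwheel '[{"tx":0,"ty":0,"tz":0.01,"ax":0,"ay":0,"az":0,"fingers":1},{"tx":0,"ty":0,"tz":0.014,"ax":0,"ay":0,"az":0,"fingers":1},{"tx":0,"ty":0,"tz":0.016,"ax":0,"ay":0,"az":0,"fingers":1},{"tx":0,"ty":0,"tz":0.016,"ax":0,"ay":0,"az":0,"fingers":1}]'
```

```text
t: 4.3
ee_pos: [0.6566, -0.0361, 0.0875]
eef_rot: [0.001, 0.615, 0.789, 0.001]
wrist_force: [0.3, 0.4, -0.5]
grip_width: 0.035
grasp_force: 63.2
t: 4.8
ee_pos: [0.6656, -0.0321, 0.0474]
eef_rot: [-0.003, 0.615, 0.789, -0.001]
wrist_force: [-0.8, -0.7, -0.4]
grip_width: 0.0348
grasp_force: 63.2
t: 5.2
ee_pos: [0.6693, -0.0324, 0.046]
eef_rot: [0.0, 0.615, 0.789, 0.0]
wrist_force: [-0.5, -0.4, -0.2]
grip_width: 0.0351
grasp_force: 63.3
```

```bash
python3 -m handwheel '[{"tx":0,"ty":0,"tz":0.003,"ax":0,"ay":0,"az":0,"fingers":1},{"tx":0,"ty":0,"tz":0.003,"ax":0,"ay":0,"az":0,"fingers":0.4},{"tx":0,"ty":0,"tz":0.003,"ax":0,"ay":0,"az":0,"fingers":-0.3},{"tx":0,"ty":0,"tz":0.003,"ax":0,"ay":0,"az":0,"fingers":-1},{"tx":0,"ty":0,"tz":0.003,"ax":0,"ay":0,"az":0,"fingers":-1}]'
python3 -m handwheel '[{"tx":0,"ty":0,"tz":0,"ax":0,"ay":0,"az":0,"fingers":-1},{"tx":0,"ty":0,"tz":-0.1,"ax":0,"ay":0,"az":0,"fingers":-1},{"tx":0,"ty":0,"tz":-0.25,"ax":0,"ay":0,"az":0,"fingers":-1},{"tx":0,"ty":0,"tz":-0.4,"ax":0,"ay":0,"az":0,"fingers":-1},{"tx":0,"ty":0,"tz":-0.53,"ax":0,"ay":0,"az":0,"fingers":-1}]'
python3 - <<'E'
from h import *
go((.565,-.03,.20),down(np.deg2rad(93)))
E
```

```text
t: 5.7
ee_pos: [0.6691, -0.0323, 0.0446]
eef_rot: [0.0, 0.615, 0.789, 0.0]
wrist_force: [0.5, -0.3, -0.9]
grip_width: 0.0768
grasp_force: 0.0
t: 6.2
ee_pos: [0.6693, -0.0323, 0.2058]
eef_rot: [0.0, 0.615, 0.789, 0.0]
wrist_force: [0.5, 0.1, -0.2]
grip_width: 0.0855
grasp_force: 0.0
shift [ 0.0925 -0.3352  0.019 ] turn [0.0006 0.0001 0.1239]
```

```bash
python3 -m handwheel '[{"tx":0.3,"ty":-0.3,"tz":0,"ax":0,"ay":0,"az":0.124,"fingers":-1},{"tx":0.3,"ty":-0.3,"tz":0,"ax":0,"ay":0,"az":0.124,"fingers":-1},{"tx":0.385,"ty":-0.285,"tz":0,"ax":0,"ay":0,"az":0.124,"fingers":-1},{"tx":0.385,"ty":-0.285,"tz":0,"ax":0,"ay":0,"az":0.124,"fingers":-1},{"tx":0.385,"ty":-0.285,"tz":0,"ax":0,"ay":0,"az":0.124,"fingers":-1}]'
python3 - <<'E'
from h import *
c=calibration("wrist");im=capture("wrist");cv2.imwrite("pics/w2.png",im)
print(env.get_obs()["ee_pos"],env.get_obs()["qpos"])
import pickle;pickle.dump(c,open("w2.pkl","wb"))
u0,v0,w,h=250,0,160,190
cv2.imwrite("pics/w2c.png",cv2.resize(im[v0:v0+h,u0:u0+w],(480,570),interpolation=2))
d=nets.silhouettes("wrist","carton_centre")
print([(e["conf"],e["xy"],at_z(c,e["xy"],.06,True)) for e in d])
E
```

```text
t: 6.7
ee_pos: [0.5576, 0.0595, 0.204]
eef_rot: [0.0, 0.688, 0.726, 0.0]
wrist_force: [-1.0, -0.4, 0.6]
grip_width: 0.0853
grasp_force: 0.0
[0.5585 0.0588 0.204 ] [-0.0179  0.33    1.629  -0.0003  1.1814 -0.0709]
[(0.77, [404.7, 250.0], array([ 0.6538, -0.0081,  0.06  ])), (0.24, [257.5, 329.9], array([ 0.4909, -0.1329,  0.06  ]))]
```

View pics/w2.png

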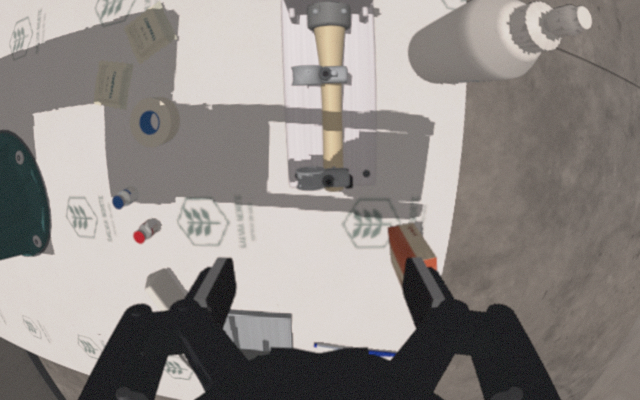

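The carton stands upright at (413,250). The far clamp is at (320,75) and the near clamp at (323,178); I'll enlarge both.

```bash
python3 - <<'E'
from h import *
im=cv2.imread("pics/w2.png")
f=lambda v:cv2.resize(im[v:v+30,280:380],(800,240),interpolation=2)
cv2.imwrite("pics/w2c.png",np.vstack([f(60),f(165)]))
E
```

```text
(no output)
```

View pics/w2c.png

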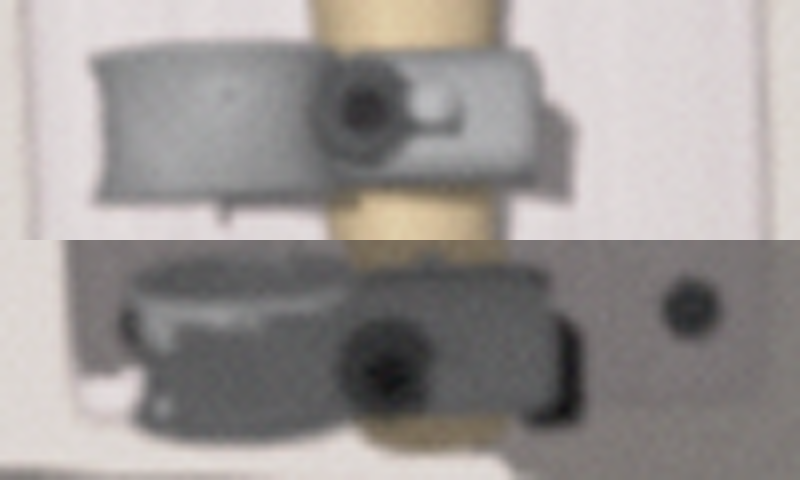

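```bash
python3 - <<'E'
from h import *
import pickle
from scipy.optimize import least_squares
c=pickle.load(open("w2.pkl","rb"))
D=[(-36,35,80,292.7,75.6,1,.5),(-36,-55,80,297.2,178,1,.3),(-50,-85,10,289,187.5,.5,.5),(50,-85,10,375,184,.5,.5),(0,-80,40,333.7,191,.7,.2),(0,47,36,331,62,.7,0),(0,35,104,334.6,72.5,.7,.3)]
def w(p,q):
    a=p[2];return np.array([p[0]+np.cos(a)*q[0]-np.sin(a)*q[1],p[1]+np.sin(a)*q[0]+np.cos(a)*q[1],q[2]])
def f(p,raw=0):
    o=[]
    for x,y,z,u,v,a,b in D:
        e=proj(c,w(p,np.array([x,y,z])/1e3),True)-(u,v);o+= [e[0],e[1]] if raw else [a*e[0],b*e[1]]
    return np.array(o)
s=least_squares(f,[.5694,.1263,.05],loss="soft_l1");print(s.x,np.degrees(s.x[2]));print(f(s.x,1).reshape(-1,2))
print("near",w(s.x,np.array([-.022,-.055,.08])),"far",w(s.x,np.array([-.022,.035,.08])))
np.save("rig.npy",s.x)
go((.45,-.28,.2),down(np.deg2rad(90)))
E
```

```text
[0.5675 0.1286 0.0856] 4.901879531475364
[[-1.1186 -0.072 ]
 [-1.0801 -0.3552]
 [ 0.5563  0.0121]
 [ 1.8584  1.1191]
 [ 0.9567 -1.124 ]
 [ 0.7494  3.3512]
 [ 1.1917 -0.6077]]
near [0.5503 0.0719 0.08  ] far [0.5426 0.1616 0.08  ]
shift [-1.1073 -0.4215  0.0127] turn [0.0008 0.0002 0.0333]
```

```bash
python3 -m handwheel '[{"tx":-0.7,"ty":-0.25,"tz":0,"ax":0,"ay":0,"az":0.033,"fingers":-1},{"tx":-0.7,"ty":-0.25,"tz":0,"ax":0,"ay":0,"az":0.033,"fingers":-1},{"tx":-0.7,"ty":-0.25,"tz":0,"ax":0,"ay":0,"az":0.033,"fingers":-1},{"tx":-0.7,"ty":-0.25,"tz":0,"ax":0,"ay":0,"az":0.033,"fingers":-1},{"tx":-0.7,"ty":-0.25,"tz":0,"ax":0,"ay":0,"az":0.033,"fingers":-1}]'
python3 -m handwheel '[{"tx":-0.4,"ty":-0.15,"tz":0,"ax":0,"ay":0,"az":0,"fingers":-1},{"tx":-0.4,"ty":-0.15,"tz":0,"ax":0,"ay":0,"az":0,"fingers":-1},{"tx":-0.4,"ty":-0.15,"tz":0,"ax":0,"ay":0,"az":0,"fingers":-1},{"tx":-0.4,"ty":-0.15,"tz":0,"ax":0,"ay":0,"az":0,"fingers":-1}]'
python3 - <<'E'
from h import *
c=calibration("wrist");im=capture("wrist");cv2.imwrite("pics/w3.png",im)
print(env.get_obs()["ee_pos"])
import pickle;pickle.dump(c,open("w3.pkl","wb"))
for n in("rod_long_centre","rod_short_centre"):
  for d in nets.silhouettes("wrist",n):
    m=d["region"];ys,xs=np.nonzero(m);W=np.array([at_z(c,p,.038,True)[:2] for p in zip(xs,ys)])
    mu=W.mean(0);ev,V=np.linalg.eigh(np.cov((W-mu).T));v=V[:,1]*np.sign(V[1,1]);s=(W-mu)@v
    print(n,d["conf"],d["xy"],m.sum(),cv2.boundingRect(m.astype(np.uint8)),mu,np.degrees(np.arctan2(v[1],v[0])),mu+v*s.min(),mu+v*s.max())
E
```

```text
t: 7.3
ee_pos: [0.4936, -0.1599, 0.2036]
eef_rot: [0.001, 0.708, 0.706, -0.001]
wrist_force: [0.9, 0.2, -0.7]
grip_width: 0.0856
grasp_force: 0.0
t: 7.7
ee_pos: [0.4484, -0.2802, 0.2036]
eef_rot: [0.001, 0.709, 0.705, -0.001]
wrist_force: [0.6, 0.5, -0.2]
grip_width: 0.0851
grasp_force: 0.0
[ 0.4487 -0.278   0.2034]
rod_long_centre 0.88 [312.4, 172.1] 2122 (300, 63, 18, 217) [ 0.4372 -0.2752] 91.44494466404926 [ 0.4404 -0.4032] [ 0.4344 -0.1629]
rod_short_centre 0.65 [131.1, 192.5] 613 (128, 152, 12, 94) [ 0.2238 -0.2993] 73.02191523945308 [ 0.2035 -0.3657] [ 0.2402 -0.2454]
rod_short_centre 0.6 [353.2, 169.3] 1175 (349, 109, 12, 129) [ 0.4851 -0.2743] 91.16643439319587 [ 0.4866 -0.3476] [ 0.4837 -0.2088]
```

View pics/w3.png

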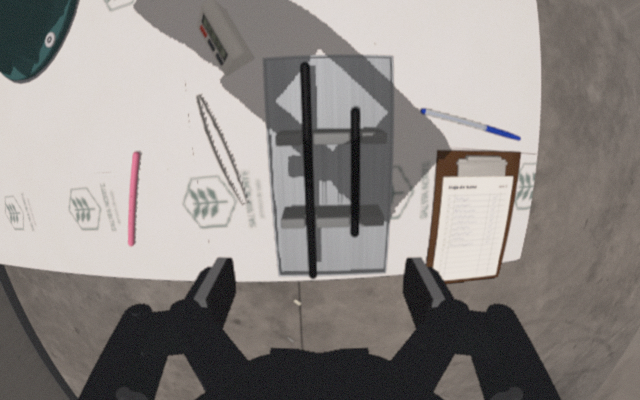

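```bash
python3 -m handwheel '[{"tx":-0.15,"ty":-0.03,"tz":0,"ax":0,"ay":0,"az":-0.02,"fingers":0.3},{"tx":-0.287,"ty":-0.031,"tz":0.1,"ax":0,"ay":0,"az":-0.02,"fingers":0.3},{"tx":-0.287,"ty":-0.031,"tz":0.22,"ax":0,"ay":0,"az":-0.02,"fingers":0.3},{"tx":-0.287,"ty":-0.031,"tz":0.34,"ax":0,"ay":0,"az":-0.02,"fingers":0.3},{"tx":-0.287,"ty":-0.031,"tz":0.4,"ax":0,"ay":0,"az":-0.02,"fingers":0.3}]'
python3 -m handwheel '[{"tx":0,"ty":0,"tz":0,"ax":0,"ay":0,"az":0,"fingers":0.3},{"tx":0,"ty":0,"tz":0,"ax":0,"ay":0,"az":0,"fingers":0.3}]'
python3 - <<'E'
from h import *
c=calibration("wrist");im=capture("wrist");cv2.imwrite("pics/w4.png",im)
o=env.get_obs();print(o['grip_width'])
for d in nets.silhouettes("wrist","rod_long_centre")[:2]:
    m=d["region"];ys,xs=np.nonzero(m);W=np.array([at_z(c,p,.038,True)[:2] for p in zip(xs,ys)])
    mu=W.mean(0);ev,V=np.linalg.eigh(np.cov((W-mu).T));v=V[:,1]*np.sign(V[1,1]);s=(W-mu)@v
    print(d["conf"],m.sum(),mu,np.degrees(np.arctan2(v[1],v[0])),mu+v*s.min(),mu+v*s.max())
go((.4394,-.364,.019),down(np.deg2rad(91.45)))
E
```

```text
t: 8.35
ee_pos: [0.439, -0.3588, 0.0805]
eef_rot: [-0.002, 0.696, 0.719, 0.0]
wrist_force: [0.1, 0.9, -0.7]
grip_width: 0.0299
grasp_force: 0.0
t: 8.55
ee_pos: [0.4404, -0.3603, 0.0838]
eef_rot: [-0.0, 0.695, 0.719, 0.0]
wrist_force: [-0.1, -0.5, -0.3]
grip_width: 0.0301
grasp_force: 0.0
0.030156295145121054
0.56 4342 [ 0.4377 -0.3003] 91.30851853617533 [ 0.44   -0.4017] [ 0.4358 -0.2154]
shift [-0.0084 -0.006   0.22  ] turn [0.0011 0.0011 0.0047]
```

```bash
python3 -m handwheel '[{"tx":-0.01,"ty":-0.005,"tz":0.1,"ax":0,"ay":0,"az":0.005,"fingers":0.3},{"tx":-0.01,"ty":-0.005,"tz":0.18,"ax":0,"ay":0,"az":0.005,"fingers":0.3},{"tx":-0.01,"ty":-0.005,"tz":0.217,"ax":0,"ay":0,"az":0.005,"fingers":0.3},{"tx":-0.01,"ty":-0.005,"tz":0.217,"ax":0,"ay":0,"az":0.005,"fingers":0.3}]'
python3 -m handwheel '[{"tx":0,"ty":0,"tz":0,"ax":0,"ay":0,"az":0,"fingers":1},{"tx":0,"ty":0,"tz":0,"ax":0,"ay":0,"az":0,"fingers":1},{"tx":0,"ty":0,"tz":0,"ax":0,"ay":0,"az":0,"fingers":1},{"tx":0,"ty":0,"tz":0,"ax":0,"ay":0,"az":0,"fingers":1},{"tx":0,"ty":0,"tz":0,"ax":0,"ay":0,"az":0,"fingers":1}]'
```

```text
t: 9.05
ee_pos: [0.4381, -0.3635, 0.0182]
eef_rot: [-0.001, 0.699, 0.716, 0.0]
wrist_force: [-0.5, -0.9, -0.5]
grip_width: 0.0298
grasp_force: 0.0
t: 9.55
ee_pos: [0.4391, -0.3648, 0.0194]
eef_rot: [0.001, 0.699, 0.715, 0.0]
wrist_force: [0.6, -0.3, 3.9]
grip_width: 0.0081
grasp_force: 58.7
```

```bash
python3 -m handwheel '[{"tx":0,"ty":0,"tz":-0.05,"ax":0,"ay":0,"az":0,"fingers":1},{"tx":0,"ty":0,"tz":-0.15,"ax":0,"ay":0,"az":0,"fingers":1},{"tx":0,"ty":0,"tz":-0.25,"ax":0,"ay":0,"az":0,"fingers":1},{"tx":0,"ty":0,"tz":-0.25,"ax":0,"ay":0,"az":0,"fingers":1}]'
python3 - <<'E'
from h import *
go((.5664,-.175,.085),down(np.deg2rad(94)))
E
```

```text
t: 9.95
ee_pos: [0.4401, -0.3659, 0.0971]
eef_rot: [0.003, 0.699, 0.716, -0.0]
wrist_force: [0.7, -0.7, -1.1]
grip_width: 0.008
grasp_force: 58.7
shift [0.6263 0.4361 0.039 ] turn [ 0.0026  0.0031 -0.0292]
```

```bash
python3 -m handwheel '[{"tx":0.13,"ty":0.09,"tz":0,"ax":0,"ay":0,"az":0,"fingers":1},{"tx":0.26,"ty":0.18,"tz":0.01,"ax":0,"ay":0,"az":-0.01,"fingers":1},{"tx":0.38,"ty":0.27,"tz":0.02,"ax":0,"ay":0,"az":-0.02,"fingers":1},{"tx":0.5,"ty":0.35,"tz":0.04,"ax":0,"ay":0,"az":-0.03,"fingers":1},{"tx":0.6,"ty":0.42,"tz":0.04,"ax":0,"ay":0,"az":-0.03,"fingers":1}]'
python3 -m handwheel '[{"tx":0.02,"ty":0.01,"tz":0,"ax":0,"ay":0,"az":0,"fingers":1},{"tx":0.02,"ty":0.01,"tz":0,"ax":0,"ay":0,"az":0,"fingers":1},{"tx":0.02,"ty":0.01,"tz":0,"ax":0,"ay":0,"az":0,"fingers":1}]'
python3 - <<'E'
from h import *
import pickle
o=env.get_obs();c=calibration("wrist");im=capture("wrist");cv2.imwrite("pics/w5.png",im);pickle.dump((c,o),open("w5.pkl","wb"))
p=np.load("rig.npy");print(o['ee_pos'],rot(o).as_matrix()[:,0])
for q in((-.022,-.063,.08),(-.022,-.047,.08),(-.022,.035,.08)):
    a=p[2];w=[p[0]+np.cos(a)*q[0]-np.sin(a)*q[1],p[1]+np.sin(a)*q[0]+np.cos(a)*q[1],q[2]];print(proj(c,w,True))
g=o['ee_pos']-np.array([0,0,-.019]);print("tip",proj(c,g+.2*rot(o).as_matrix()[:,0],True))
for d in nets.silhouettes("wrist","rod_long_centre")[:2]:
    print(d["conf"],cv2.boundingRect(d["region"].astype(np.uint8)))
cv2.imwrite("pics/w5c.png",cv2.resize(im[0:170,220:420],(706,600),interpolation=2))
E
```

```text
t: 10.45
ee_pos: [0.5595, -0.1785, 0.0798]
eef_rot: [-0.002, 0.681, 0.732, -0.0]
wrist_force: [0.6, -1.1, -0.7]
grip_width: 0.0079
grasp_force: 58.8
t: 10.75
ee_pos: [0.5616, -0.1754, 0.081]
eef_rot: [-0.001, 0.682, 0.732, -0.0]
wrist_force: [0.4, -0.0, -0.1]
grip_width: 0.0079
grasp_force: 58.8
[ 0.5616 -0.1754  0.081 ] [-0.071   0.9975  0.0001]
[ 331.8516 -158.3759]
[ 331.05   -173.4351]
[ 327.5109 -229.8379]
tip [ 320.0114 -136.3125]
0.93 (305, 0, 29, 339)
0.2 (448, 0, 127, 70)
```

View pics/w5c.png

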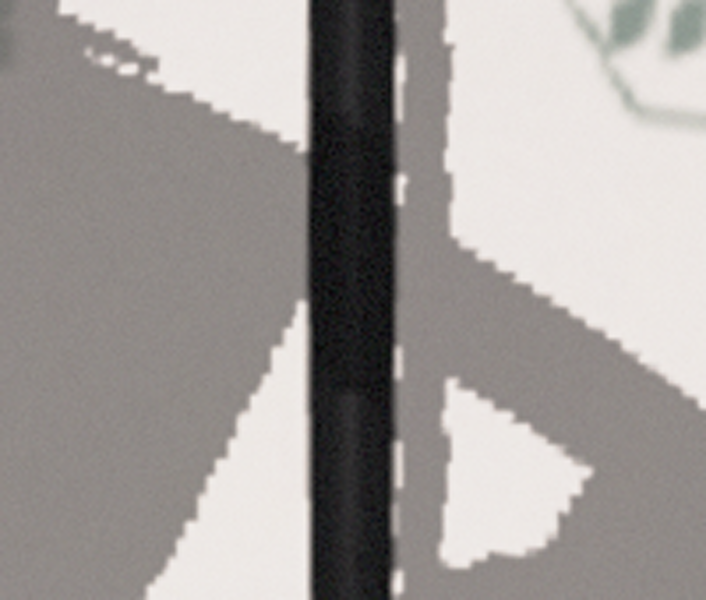

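The picture shows only the rod running straight down the middle at u≈320; its tip is out of the wrist camera's view. The hand camera is therefore laterally true, and I'll refine the eye axis from the earlier w2 picture.

```bash
python3 - <<'E'
from h import *
import pickle
c=pickle.load(open("w2.pkl","rb"))
def L(n,a,b,z):
    A=at_z(c,a,z,True);B=at_z(c,b,z,True);d=B-A;print(n,A[:2],B[:2],"len",np.hypot(*d[:2]),"yaw",np.degrees(np.arctan2(-d[0],d[1])))
L("bolt",(328.1,181.2),(325.2,73.1),.104)
L("bolt z.098",(328.1,181.2),(325.2,73.1),.098)
L("edge",(297.3,179),(292.7,75.6),.08)
L("blockR",(280+552/8,165+110/8),(280+540/8,60+120/8),.08)
im=cv2.imread("pics/w2.png").astype(int)
g=im.sum(2)
# edges of the ivory bone (yellow: r-b high) along rows, and the base plate
for v in list(range(90,172,10))+[186,188]:
    row=im[v];y=(row[:,2]-row[:,0]).astype(float);s=np.nonzero(y[300:370]>y[300:370].max()*.5)[0]+300
    w=[at_z(c,(u,v),.036,True)[:2] for u in(s.min()-.5,s.max()+.5)];print(v,s.min(),s.max(),w[0],w[1])
E
```

```text
bolt [0.5639 0.0757] [0.5565 0.162 ] len 0.08662789000759293 yaw 4.958864175380919
bolt z.098 [0.5642 0.074 ] [0.5566 0.1625] len 0.08876653897303009 yaw 4.95886417538098
edge [0.5374 0.0695] [0.5296 0.1604] len 0.09117768671896308 yaw 4.933587136409608
blockR [0.5836 0.0724] [0.5757 0.1635] len 0.09148834398542618 yaw 4.964707291824131
90 321 340 [0.5539 0.1499] [0.5735 0.1512]
100 322 340 [0.5554 0.14  ] [0.5742 0.1412]
110 323 340 [0.557 0.13 ] [0.5748 0.1311]
120 322 341 [0.5566 0.1199] [0.5765 0.1211]
130 323 341 [0.5582 0.1098] [0.5772 0.111 ]
140 323 341 [0.5587 0.0996] [0.5779 0.1008]
150 323 340 [0.5593 0.0893] [0.5776 0.0904]
160 324 342 [0.561 0.079] [0.5804 0.0802]
170 349 363 [0.5874 0.07  ] [0.6031 0.071 ]
186 326 369 [0.5647 0.0514] [0.6112 0.0541]
188 325 342 [0.5638 0.0491] [0.5827 0.0502]
```

```bash
python3 - <<'E'
from h import *
go((.5682,-.1433,.0614),down(np.deg2rad(94.95)))
E
```

```text
shift [0.1073 0.0295 0.0663] turn [-0.0005 -0.     -0.0107]
```

```bash
python3 -m handwheel '[{"tx":0,"ty":0.03,"tz":0.066,"ax":0,"ay":0,"az":-0.0107,"fingers":1},{"tx":0.05,"ty":0.03,"tz":0.066,"ax":0,"ay":0,"az":-0.0107,"fingers":1},{"tx":0.1,"ty":0.03,"tz":0.066,"ax":0,"ay":0,"az":-0.0107,"fingers":1},{"tx":0.107,"ty":0.03,"tz":0.066,"ax":0,"ay":0,"az":-0.0107,"fingers":1},{"tx":0.107,"ty":0.03,"tz":0.066,"ax":0,"ay":0,"az":-0.0107,"fingers":1}]'
python3 - <<'E'
from h import *
go((.5682,-.1433,.0614),down(np.deg2rad(94.95)))
p=lambda s,z=.08,dx=0:np.array([.5496-s*.0863+dx,.0719+s*.9963,z])
o=env.get_obs();X=rot(o).as_matrix()[:,0];g=o['ee_pos']+[0,0,.0186];tip=g+.2018*X;print("tip",tip,"near",p(0))
T=[]
for n,(u0,v0,w,h,k) in dict(scene=(290,115,100,75,8),top=(215,130,90,40,8.8)).items():
    c=calibration(n);print(n,"cam",-c["world_to_cam"][:3,:3].T@c["world_to_cam"][:3,3])
    im=capture(n);cv2.imwrite(f"pics/{n}6.png",im)
    print("tip",proj(c,tip),"mouth",proj(c,p(-.008)),"near",proj(c,p(0)),"far",proj(c,p(.09)),"grip",proj(c,g))
    T.append(cv2.resize(im[v0:v0+h,u0:u0+w],(int(w*4),int(h*4)) if n=="top" else (400,300),interpolation=2))
    for d in nets.silhouettes(n,"rod_long_centre")[:2]:
        m=d["region"];ys,xs=np.nonzero(m);print(n,d["conf"],d["xy"],m.sum(),cv2.boundingRect(m.astype(np.uint8)))
W=np.zeros((460,400,3),np.uint8);W[:300]=T[0];W[300:460,:360]=T[1]
cv2.imwrite("pics/c6.png",cv2.resize(W,(521,600),interpolation=2))
E
```

```text
t: 11.35
ee_pos: [0.569, -0.1415, 0.0623]
eef_rot: [0.0, 0.675, 0.738, 0.0]
wrist_force: [-0.3, 0.4, -0.3]
grip_width: 0.0078
grasp_force: 58.8
shift [-0.0058 -0.0031  0.003 ] turn [0.0001 0.0001 0.0015]
tip [0.5511 0.0595 0.0809] near [0.5496 0.0719 0.08  ]
scene cam [-0.0537 -0.7139  0.6396]
tip [329.9573 156.9542] mouth [328.8012 156.6874] near [326.9335 155.6574] far [306.9858 144.6573] grip [383.551  186.3164]
scene 0.52 [354.8, 169.3] 247 (330, 157, 65, 38)
top cam [ 0.303  -0.1002  1.4831]
tip [254.8163 145.1944] mouth [253.3209 145.4683] near [250.5676 145.6182] far [219.5411 147.3082] grip [324.0431 141.2606]
```

View pics/c6.png

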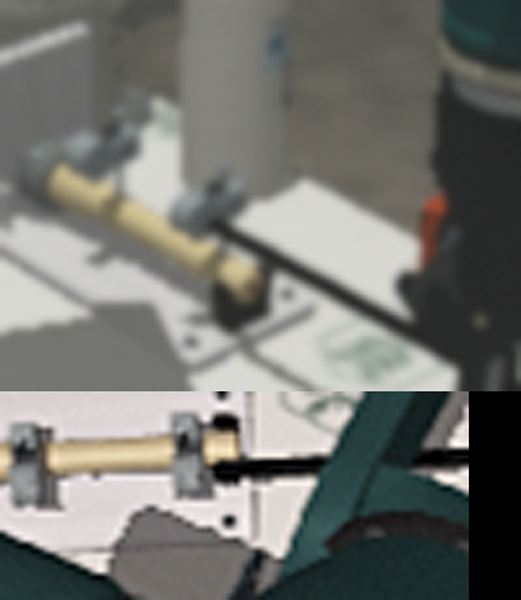

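Top part of the view: the rod tip is at (215,470), level with the near clamp's eye (190,470). Scene part: the tip is at (215,228) right at the eye's mouth. I'll check numerically for droop.

```bash
python3 - <<'E'
from h import *
o=env.get_obs();X=rot(o).as_matrix()[:,0];g=o['ee_pos']+[0,0,.0186]
for n in("scene","top"):
    c=calibration(n);im=cv2.imread(f"pics/{n}6.png").astype(float).sum(2)/3
    for s in(.05,.08,.11,.13,.15,.17,.18,.19,.197,.203,.21):
        q=proj(c,g+s*X);q2=proj(c,g+(s+.01)*X);t=(q2-q)/np.linalg.norm(q2-q);nn=np.array([-t[1],t[0]])
        if nn[1]<0: nn=-nn
        k=np.linspace(-6,6,49);P=(q+k[:,None]*nn).astype(np.float32)
        v=cv2.remap(im.astype(np.float32),P[:,0],P[:,1],cv2.INTER_LINEAR).ravel()
        b=v<(v.min()+90)*.5+25; w=np.clip(90-v,0,None)
        print(n,s,q.round(1),"centre off px",round((w*k).sum()/max(w.sum(),1),2),"sum",round(w.sum()),"min",round(v.min()))
E
```

```text
scene 0.05 [369.5 178.5] centre off px -2.54 sum 1363 min 41
scene 0.08 [361.2 174. ] centre off px 0.35 sum 208 min 53
scene 0.11 [353.2 169.6] centre off px 0.28 sum 203 min 51
scene 0.13 [348.1 166.8] centre off px 0.41 sum 177 min 51
scene 0.15 [343. 164.] centre off px 2.23 sum 579 min 50
scene 0.17 [338.  161.3] centre off px 0.39 sum 183 min 58
scene 0.18 [335.6 159.9] centre off px 0.51 sum 168 min 60
scene 0.19 [333.2 158.6] centre off px 0.47 sum 299 min 47
scene 0.197 [331.5 157.7] centre off px -0.63 sum 512 min 47
scene 0.203 [330.1 156.9] centre off px 0.01 sum 378 min 60
scene 0.21 [328.5 156. ] centre off px -2.07 sum 176 min 75
top 0.05 [307.3 142. ] centre off px -0.09 sum 806 min 1
top 0.08 [297.  142.6] centre off px 0.33 sum 1598 min 0
top 0.11 [286.7 143.2] centre off px -0.08 sum 1795 min 45
top 0.13 [279.9 143.6] centre off px 0.81 sum 1278 min 50
top 0.15 [273. 144.] centre off px -0.1 sum 770 min 3
top 0.17 [266.1 144.3] centre off px -0.12 sum 948 min 1
top 0.18 [262.7 144.5] centre off px -0.18 sum 943 min 2
top 0.19 [259.3 144.7] centre off px 0.23 sum 1152 min 0
top 0.197 [256.9 144.9] centre off px 0.03 sum 1090 min 2
top 0.203 [254.8 145. ] centre off px -0.62 sum 99 min 63
top 0.21 [252.4 145.1] centre off px -4.64 sum 127 min 67
```

```bash
python3 -m handwheel '[{"tx":0,"ty":-0.003,"tz":0.003,"ax":0,"ay":0,"az":0.001,"fingers":1},{"tx":0.02,"ty":-0.003,"tz":0.003,"ax":0,"ay":0,"az":0.001,"fingers":1},{"tx":0.04,"ty":-0.003,"tz":0.003,"ax":0,"ay":0,"az":0.001,"fingers":1},{"tx":0.05,"ty":-0.003,"tz":0.003,"ax":0,"ay":0,"az":0.001,"fingers":1},{"tx":0.06,"ty":-0.003,"tz":0.003,"ax":0,"ay":0,"az":0.001,"fingers":1}]'
python3 -m handwheel '[{"tx":0.0,"ty":0,"tz":0,"ax":0,"ay":0,"az":0,"fingers":1},{"tx":0,"ty":0,"tz":0,"ax":0,"ay":0,"az":0,"fingers":1}]'
python3 - <<'E'
from h import *
o=env.get_obs();X=rot(o).as_matrix()[:,0];p=o['ee_pos'];print(p,np.degrees(np.arctan2(X[1],X[0])),"x err",p[0]-(.5496-.0866*(p[1]-.0719)),o['wrist_force'],o['ft_torque'],o['grip_width'])
E
```

```text
t: 12.05
ee_pos: [0.5666, -0.1238, 0.0608]
eef_rot: [-0.0, 0.676, 0.737, -0.0]
wrist_force: [0.5, 0.1, -0.9]
grip_width: 0.0081
grasp_force: 58.8
t: 12.25
ee_pos: [0.5668, -0.1242, 0.0608]
eef_rot: [-0.0, 0.676, 0.737, 0.0]
wrist_force: [0.2, 0.8, 0.6]
grip_width: 0.0082
grasp_force: 58.8
[ 0.5668 -0.1242  0.0608] 94.95696774504624 x err 0.00019150588454208695 [0.1549 0.8059 0.629 ] [-0.0383  0.0035  0.0779] 0.00817114723425185
```

```bash
python3 -m handwheel '[{"tx":0.03,"ty":0,"tz":-0.001,"ax":0,"ay":0,"az":0,"fingers":1},{"tx":0.06,"ty":0,"tz":-0.002,"ax":0,"ay":0,"az":0,"fingers":1},{"tx":0.09,"ty":0,"tz":-0.002,"ax":0,"ay":0,"az":0,"fingers":1},{"tx":0.12,"ty":0,"tz":-0.002,"ax":0,"ay":0,"az":0,"fingers":1},{"tx":0.12,"ty":0,"tz":-0.002,"ax":0,"ay":0,"az":0,"fingers":1}]'
python3 -m handwheel '[{"tx":0.04,"ty":0,"tz":0,"ax":0,"ay":0,"az":0,"fingers":1},{"tx":0.08,"ty":0,"tz":0,"ax":0,"ay":0,"az":0,"fingers":1},{"tx":0.08,"ty":0,"tz":0,"ax":0,"ay":0,"az":0,"fingers":1},{"tx":0.08,"ty":0,"tz":0,"ax":0,"ay":0,"az":0,"fingers":1}]'
python3 - <<'E'
from h import *
o=env.get_obs();X=rot(o).as_matrix()[:,0];p=o['ee_pos'];print(p,np.degrees(np.arctan2(X[1],X[0])),"x err",p[0]-(.5496-.0866*(p[1]-.0719)),"tip s",(p[1]-.0719)/.9963+.2018,o['wrist_force'],o['ft_torque'],o['grip_width'])
E
```

```text
t: 12.75
ee_pos: [0.5631, -0.0868, 0.0614]
eef_rot: [-0.0, 0.675, 0.737, -0.0]
wrist_force: [-0.3, -0.6, -0.5]
grip_width: 0.0078
grasp_force: 58.8
t: 13.15
ee_pos: [0.5615, -0.0641, 0.0614]
eef_rot: [-0.0, 0.676, 0.737, -0.0]
wrist_force: [0.6, 0.0, -0.6]
grip_width: 0.0077
grasp_force: 58.8
[ 0.5615 -0.0641  0.0614] 94.99612195807099 x err 0.00017304037893928204 tip s 0.06530266784146357 [ 0.5896  0.0308 -0.5739] [-0.0066 -0.0112 -0.0287] 0.007674172129818644
```

```bash
python3 -m handwheel '[{"tx":0.03,"ty":0,"tz":0,"ax":0,"ay":0,"az":0,"fingers":1},{"tx":0.06,"ty":0,"tz":0,"ax":0,"ay":0,"az":0,"fingers":1},{"tx":0.08,"ty":0,"tz":0,"ax":0,"ay":0,"az":0,"fingers":1},{"tx":0.1,"ty":0,"tz":0,"ax":0,"ay":0,"az":0,"fingers":1},{"tx":0.1,"ty":0,"tz":0,"ax":0,"ay":0,"az":0,"fingers":1}]'
```

```text
t: 13.65
ee_pos: [0.5587, -0.0337, 0.0614]
eef_rot: [-0.0, 0.676, 0.737, -0.0]
wrist_force: [-0.3, -1.0, -0.1]
grip_width: 0.0076
grasp_force: 58.8
```

```bash
python3 -m handwheel '[{"tx":0.03,"ty":0,"tz":0,"ax":0,"ay":0,"az":0,"fingers":1},{"tx":0.06,"ty":0,"tz":0,"ax":0,"ay":0,"az":0,"fingers":1},{"tx":0.09,"ty":0,"tz":0,"ax":0,"ay":0,"az":0,"fingers":1},{"tx":0.12,"ty":0,"tz":0,"ax":0,"ay":0,"az":0,"fingers":1},{"tx":0.127,"ty":0,"tz":0,"ax":0,"ay":0,"az":0,"fingers":1}]'
python3 -m handwheel '[{"tx":0,"ty":0,"tz":0,"ax":0,"ay":0,"az":0,"fingers":1},{"tx":0,"ty":0,"tz":0,"ax":0,"ay":0,"az":0,"fingers":1},{"tx":0,"ty":0,"tz":0,"ax":0,"ay":0,"az":0,"fingers":1},{"tx":0,"ty":0,"tz":0,"ax":0,"ay":0,"az":0,"fingers":1}]'
python3 - <<'E'
from h import *
o=env.get_obs();print(o['wrist_force'],o['ft_torque'],np.abs(o['qd']).max())
a=capture("scene");b=capture("top");cv2.imwrite("pics/s7.png",a);cv2.imwrite("pics/t7.png",b)
W=np.zeros((460,400,3),np.uint8);W[:300]=cv2.resize(a[100:175,280:380],(400,300),interpolation=2);W[300:460]=cv2.resize(b[130:170,190:290],(400,160),interpolation=2)
cv2.imwrite("pics/c7.png",cv2.resize(W,(521,600),interpolation=2))
E
```

```text
t: 14.15
ee_pos: [0.5554, 0.0046, 0.0614]
eef_rot: [-0.0, 0.676, 0.737, -0.0]
wrist_force: [-0.7, 0.5, 0.2]
grip_width: 0.008
grasp_force: 58.8
t: 14.55
ee_pos: [0.5558, 0.003, 0.0614]
eef_rot: [0.0, 0.676, 0.737, 0.0]
wrist_force: [0.0, 0.3, -1.4]
grip_width: 0.0078
grasp_force: 58.8
[ 0.0295  0.2966 -1.3706] [-0.0514 -0.0315  0.0202] 0.0023454491720819363
```

View pics/c7.png

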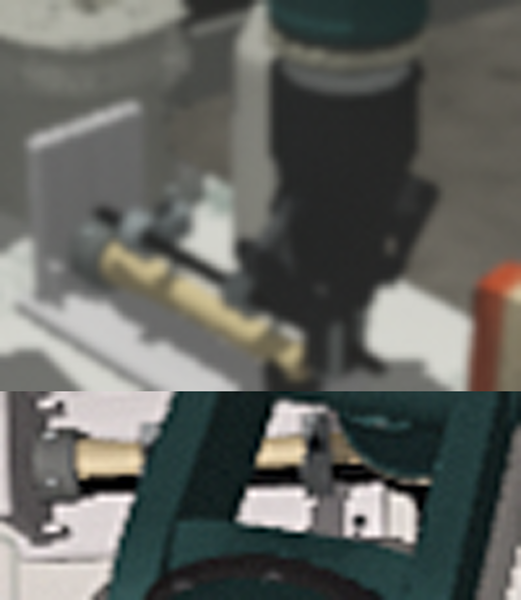

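The picture shows the rod through both eyes, its tip at (100,215) past the far clamp and short of the end plate. The carton stands off to the side at (495,320), and the contact forces are near zero. I'm handing it in.

```bash
python3 -c "
from cell import env
print(env.sign_off())"
```

```text
the job is handed in; nothing more can be done
None
```

The job is handed in: the carton stands upright off to the side, and the long rod runs through both clamp eyes, about 36 mm past the far clamp. It is still gripped with almost no force on the clamps, the short rod was left in its rest, and the clock stood at about 14.6 s.

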